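# Seat the keyed vial carousel on the rotator spindle

## Robot

A 6-joint arm with a two-finger parallel gripper is mounted at the origin on the work surface. World frame = base frame: x ahead of the robot, y to its left, z up, the work surface at z = 0. Lengths are in m, angles in rad, forces in N, time in s.
With the tool pointing down it reaches from about 0.3 to 1 m from the base axis. Payload 5.1 kg.
Tool frame: the origin (TCP) lies at the very end of the fingers, on their centre line; the grasp point (between the pads) lies 19 mm behind it; x points along the fingers, y is the direction in which the jaws open and shut, and the axes are right-handed (so a half turn about x gives the same grasp; the last joint's range is limited). The gripper opens to 95 mm and grips with 3 to 60 N. Pads are 20 mm wide; open, the fingers measure 119 mm over their backs; the gripper's body (75 mm by 180 mm) begins 59 mm behind the grasp point.
Start: joints at [-1.39, 0.124, 1.65, -0, 1.367, -0.083], TCP at [0.169, -0.628, 0.215] pointing down, gripper open.
Joint ranges: [-2.61, 2.61], [-1.02, 2.33], [0.03, 2.71], [-1.35, 4.49], [0.32, 2.68], [-2.91, 2.91]. Speed limits (rad/s): [2.57, 2.57, 3.14, 3.14, 3.14, 3.14].

## Interface

Orientations are given as a unit quaternion [x, y, z, w].
In Python, from rig import env, vision, workorder gives the robot as it stands.
- The arm moves only by the tool jog_arm, never from a script. Its argument "motion" is one flat list of numbers, 4 for each row, row after row: the shift along the tool's x, y, z in mm, then the turn about the tool's x in rad. In form: [dx, dy, dz, yaw, dx, dy, dz, yaw, ...]. A call has exactly 8 rows; each row is the pose to reach, as a shift and turn from the pose commanded when the call began, along the tool's axes at that moment; what a row does not reach only later rows make up. A row lasts 1/8 s, in which the tool goes at most 62.5 mm and 10.7 degrees, less where a joint would pass 70% of its speed; a pose out of reach is approached as far as the arm can. A call with a gripper value outside its range is refused whole. "claw" is the finger opening in mm, from 0 to 95.1, set as the call begins (left out, the last holds). The fingers move at their own pace and stop on an object; the grip force is fixed at half the most. Time passes only in rows, so rows that repeat a pose let the fingers close, or fill a call up. It gives the time, the measured TCP pose, the force and the opening at its end, in the units of the state.
- env.read_state(): the state, without advancing time (a new reading comes with each control period).
- vision.get_image(name): name is "scene" or "top" or "wrist"; returns the picture (480x640x3 uint8, red, green, blue); there is no depth.
- vision.camera_model(name): a dict with "fx", "fy", "cx", "cy" (pixels), "R" (3x3) and "t" (3): a world point X has camera coordinates R X + t. Camera axes: x right, y down, z forward; pixel columns grow to the right and rows downward; lengths in m; the calibration is good to about 2 mm. A picture is of the moment at which its call begins: read the wrist's pose just before it. camera_model takes no time and is no camera call; for the wrist camera it gives the pose at the moment of the call.
- workorder.job_done(): hands the job in, once; it reports no verdict.
The state is a dict: "t": time; "q": joint angles; "qd": joint speeds; "effort": joint torques, N m; "tool_pos": TCP position; "tcp_rot": TCP orientation; "contact_force": force on the tool from outside, world axes, zero at the start; "wrist_torque": the same for the moment, N m; "opening": finger opening in m.
Only numpy, scipy, OpenCV 4.12 (cv2) and the standard library are available. Lean on these libraries where they do the work, as an engineer would, in place of code of your own. Each camera call takes 0.05 s, during which the arm holds its last target.

## Task

Take the white cap off the sample rotator's spindle and stand it upright in the white tray. Then fit the keyed vial carousel (the one with the slot in its bore, collar up) on the bare spindle: turn it to pass the retaining lug, turn it on under the lug until its slot finds the key, and let it drop fully home, flat on the seat. Let go of everything and do not push or topple the other things on the bench.

Things in the scene. Friction and masses are not known exactly. Their poses are not given: they have to be found in the camera images.
- drive: sample rotator drive, fixed: round grey housing diameter 124, 40 high; on it a steel seat flange diameter 48, top at 48 above the bench; from it an upright spindle diameter 18, top at 112 (last 4 tapered to diameter 12), which does not rotate and has two radial ribs, the lug above and the key below. Origin: centre of underside, on the spindle axis, z up; +x points along the lug.
- lug (a point): retaining lug: rib on the spindle 5 wide, reaching 14.5 from the axis along the drive's +x, from 77 to 85 above the bench. The point: its outer end, at mid height (81). Between it (77) and the key's top (62) the spindle is plain, so the 8 thick carousel plate can turn there
- key (a point): key: rib 5 wide, reaching 14.5 from the axis, standing on the seat from 48 to 62 above the bench, 60 degrees clockwise (from above) from the lug, that is at -60 degrees from the drive's +x. The point: its outer end, at its top (62)
- seat (a point): centre of the seat flange's top face, on the spindle axis, 48 above the bench; axes as the drive
- carousel: keyed aluminium vial carousel, loose, 100-200 g, collar up: plate diameter 96, 8 thick, seven dark pockets; on it a collar, outer diameter 44, inner 35, from 8 to 34 above the underside (grip across the collar). Bore diameter 20.4 through the plate, with one slot along its own +x; a rim nub (to 54 from the axis) marks that side. Origin: centre of underside, z up. Home: origin on seat, slot on the key.
- slot (a point): the keyway of the carousel: straight slot 7.5 wide from the bore to 16.5 from the axis, through the plate's 8. The point: 14.5 from the axis along the carousel's +x, on the underside
- cap: white plastic cap, loose, 40-85 g, round, diameter 44, 75 tall, flat closed top, open below (inner diameter 36, 70 deep); at the start it stands over the spindle on the seat flange. Origin: centre of its open lower rim, z up.
- tray: white open tray, fixed, outside 120 (x) by 150 (y) by 35 high, walls 6, floor 6 thick; a small brass fitting stands in its -y part, about 45 from the centre. Origin: centre of the underside.
- fitting: brass fitting, loose, diameter 18, 20 tall, standing in the tray; origin: centre of underside. Bystander.
- plain_carrier: bystander, loose: a similar aluminium carrier but plate only diameter 80, round bore diameter 29 without slot, no nub, same 44 collar to 34 high. Not to be used. Origin: centre of underside.
- boxes: stack of flat sample boxes, fixed, 110 (x) by 120 (y) by 54 high; origin: centre of underside
- wash_bottle: white wash bottle, loose, diameter 56, 135 tall; bystander; origin: centre of underside
- beaker: glass beaker, loose, diameter 60, 80 tall; bystander; origin: centre of underside
- spanner: steel spanner, loose, 130 long, lying flat along its own x; bystander
There are look-alikes about, which are no part of the job. Leave any yellow look-alike of the cap alone.

How it is judged:
On the way, in this order (a step that is already met when the one before it is completed fails the run):
1. the cap stands upright in the tray (x of cap in the frame of tray between -0.036 and 0.036 m and y of cap in the frame of tray between -0.051 and 0.051 m and z of cap in the frame of tray below 0.014 m and angle between cap's own z axis and vertical below 0.2 rad), for 0.2 s.
2. the carousel is on the spindle, past the retaining lug (horizontal distance between carousel and seat below 0.004 m and z of carousel in the frame of seat below 0.022 m and angle between carousel's own z axis and vertical below 0.2 rad), for 0.05 s.
At the end, for the whole second after the job is handed in: The carousel's underside lies within 3 mm of the seat, its axis within 3 mm of the spindle's and its tilt under 0.06 rad (the key is then in the slot); the cap stands upright (tilt under 0.2 rad) on the tray's floor, its axis within the tray's walls; both at rest (all of step 1 and horizontal distance between carousel and seat below 0.003 m and z of carousel in the frame of seat between -0.003 and 0.003 m and angle between carousel's own z axis and vertical below 0.06 rad and linear speed of each of carousel, cap below 0.02 m/s); the robot touches nothing.
It fails at once if the plain carrier is pushed more than 30 mm or toppled (distance of plain_carrier from where it was at the start of the episode above 0.03 m or angle between plain_carrier's own z axis and vertical above 0.5 rad).
It fails at once if the wash bottle is pushed more than 30 mm or toppled (distance of wash_bottle from where it was at the start of the episode above 0.03 m or angle between wash_bottle's own z axis and vertical above 0.5 rad).
It fails at once if the beaker is pushed more than 30 mm or toppled (distance of beaker from where it was at the start of the episode above 0.03 m or angle between beaker's own z axis and vertical above 0.5 rad).
It fails at once if the spanner is pushed more than 30 mm or toppled (distance of spanner from where it was at the start of the episode above 0.03 m).
It fails at once if the fitting is pushed more than 30 mm or toppled (distance of fitting from where it was at the start of the episode above 0.03 m or angle between fitting's own z axis and vertical above 0.5 rad).
It also fails if it takes over 72 s, if anything falls off the work surface, if the arm or the gripper's body presses on something with over 40 N, if the wrist force passes 120 N, or if a joint passes its speed limit or range.

## Working session

There is one attempt and no reset: what is moved stays moved. The work goes in short steps, Python scripts to look and compute and a tool call to move; the robot and the scene stay as the last step left them, time stands still between calls to the robot, and variables do not carry over. Pictures are saved under pics/ and viewed, and the job is handed in when it is done.

Besides the shell and the picture viewer there is one more tool, called after ">>>" by a JSON object that holds its "method" and its "body", one argument or row to a line. jog_arm: Moves the arm, as the interface text tells. Its arguments: {"type":"object","properties":{"motion":{"type":"array","items":{"type":"number"}},"claw":{"type":"number"}},"required":["motion"]}

```bash
ls; mkdir -p pics
python3 - <<'E'
from rig import env, vision
import cv2
s=env.read_state();print(s)
for n in("scene","top","wrist"):
    m=vision.camera_model(n);print(n,m)
    cv2.imwrite(f"pics/{n}0.png",vision.get_image(n)[:,:,::-1])
E
```

```text
pics
{'t': 0.0, 'q': array([-1.38959007e+00,  1.24517815e-01,  1.65166386e+00, -1.81442925e-05,
        1.36749167e+00, -8.26429757e-02]), 'qd': array([-8.45519458e-04,  1.24873932e-03, -8.46516693e-05, -2.93578203e-04,
       -4.85288567e-04, -1.31955125e-04]), 'effort': array([ 1.39673912e-04, -4.17611432e+01, -3.59931707e+01,  7.73666147e-02,
        4.93767927e-02, -1.83401062e-04]), 'tool_pos': array([ 0.16934339, -0.62689105,  0.21338482]), 'tcp_rot': array([-0.70091936, -0.09375011,  0.70100438, -0.09228124]), 'contact_force': array([ 0.2027508 ,  0.21506557, -0.43336514]), 'wrist_torque': array([-0.01963548, -0.0246411 ,  0.00651612]), 'opening': 0.09518677186813938}
scene {'fx': 625.0164502426112, 'fy': 625.0164502426112, 'cx': 324.81870885201806, 'cy': 232.42101224254412, 'R': array([[ 0.61432767,  0.78879499, -0.02009918],
       [ 0.44805591, -0.369695  , -0.81398496],
       [-0.64949782,  0.49104793, -0.58053812]]), 't': array([-0.32054206, -0.18294268,  1.49111013])}
top {'fx': 590.5749247839971, 'fy': 590.5749247839971, 'cx': 318.2620225990442, 'cy': 242.37507739599135, 'R': array([[-0.00329958, -0.99993451,  0.01095891],
       [-0.99509737,  0.00219998, -0.09887558],
       [ 0.098845  , -0.01123143, -0.99503946]]), 't': array([-0.02858301,  0.56427188,  1.29381591])}
wrist {'fx': 381.1857017255126, 'fy': 381.1857017255126, 'cx': 326.0170174957519, 'cy': 240.37578708964548, 'R': array([[ 0.26019331, -0.96555447, -0.00200145],
       [-0.93139605, -0.25153386,  0.26311997],
       [-0.25456009, -0.06659792, -0.96476105]]), 't': array([-0.64893328, -0.03037851,  0.39119533])}
```

View pics/scene0.png

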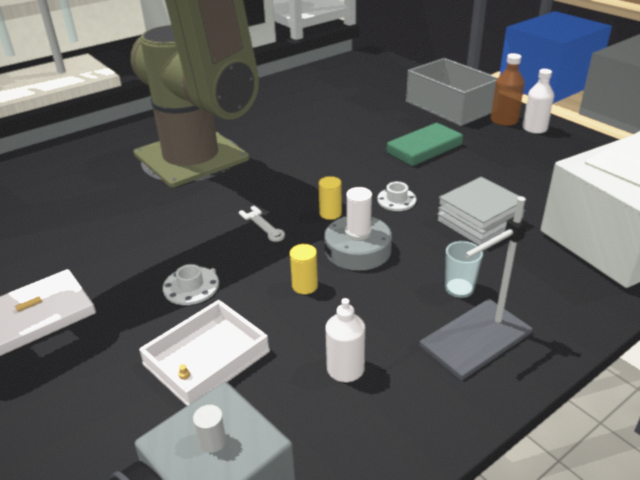

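View pics/top0.png

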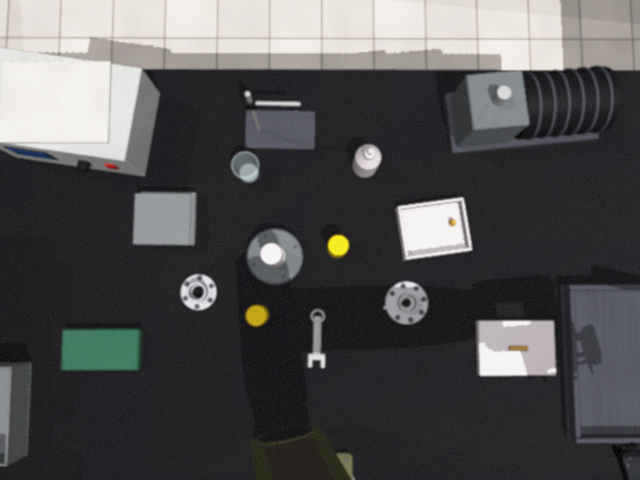

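View pics/wrist0.png

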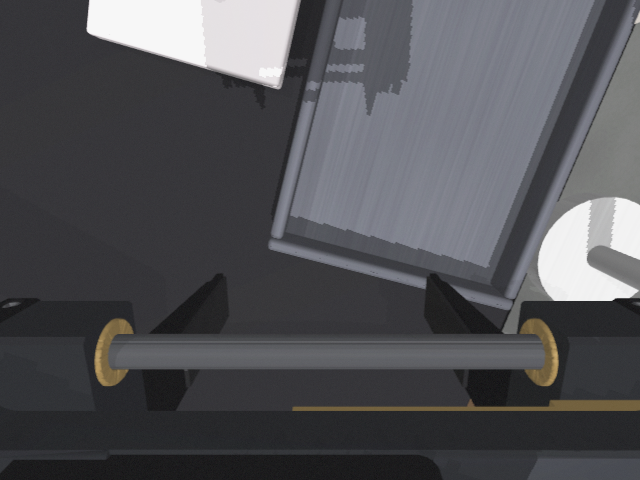

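The top view shows the following:
- **Cap:** the white cap is on the drive at (271,253). The yellow look-alikes are at (338,245) and (257,316).
- **Carousels:** one plate at (406,303) is larger and seems to have a nub at (385,305). The other, at (198,292), is smaller. 
- **Trays:** the white tray at (435,228) has the brass fitting at (452,222). The block at (515,348) is not the tray.

Next I'll measure these and enlarge crops.

```bash
cat > h.py <<'E'
import numpy as np, cv2
from rig import env, vision
def ray(m,u,v,z):
    R=np.array(m["R"]);t=np.array(m["t"]);c=-R.T@t
    d=R.T@np.array([(u-m["cx"])/m["fx"],(v-m["cy"])/m["fy"],1.])
    return c+d*(z-c[2])/d[2]
def proj(m,X):
    p=np.array(m["R"])@np.array(X)+m["t"];return np.array([m["fx"]*p[0]/p[2]+m["cx"],m["fy"]*p[1]/p[2]+m["cy"]])
E
python3 - <<'E'
from h import *
m=vision.camera_model("top");s=vision.camera_model("scene")
im=cv2.imread("pics/top0.png");sc=cv2.imread("pics/scene0.png")
for n,u,v,z in[("cap top",271,253,.123),("drive hous",275,256,.04),("carousel",406,303,.008),("plain",198,292,.008),("tray",435,228,.035),("fit",452,222,.02),("yel1",338,245,.075),("yel2",257,316,.075),("bottle",369,152,.135),("spanner",317,340,.005),("beaker",245,166,.04)]:
    print(n,ray(m,u,v,z).round(4))
for n,u,v,z in[("cap top",359,194,.123),("carousel",190,284,.008),("plain",397,198,.008)]:
    print("scene",n,ray(s,u,v,z).round(4))
def crop(i,u,v,r,f): return cv2.resize(i[v-r:v+r,u-r:u+r],None,fx=f,fy=f,interpolation=cv2.INTER_CUBIC)
a=[crop(im,406,303,33,6),crop(im,272,255,33,6)];b=[crop(sc,190,284,33,6),crop(im,435,228,44,4.5)]
cv2.imwrite("pics/c1.png",cv2.resize(np.vstack([np.hstack(a),np.hstack(b)]),(600,600)))
E
```

```text
cap top [0.5329 0.0689 0.123 ]
drive hous [0.5329 0.0658 0.04  ]
carousel [ 0.4285 -0.2276  0.008 ]
plain [0.4546 0.2405 0.008 ]
tray [ 0.5952 -0.2913  0.035 ]
fit [ 0.6107 -0.3334  0.02  ]
yel1 [ 0.5537 -0.0722  0.075 ]
yel2 [0.4022 0.1014 0.075 ]
bottle [ 0.7432 -0.1356  0.135 ]
spanner [ 0.3467 -0.0268  0.005 ]
beaker [0.7356 0.1338 0.04  ]
scene cap top [0.5365 0.0683 0.123 ]
scene carousel [ 0.4341 -0.23    0.008 ]
scene plain [0.46   0.2394 0.008 ]
```

View pics/c1.png

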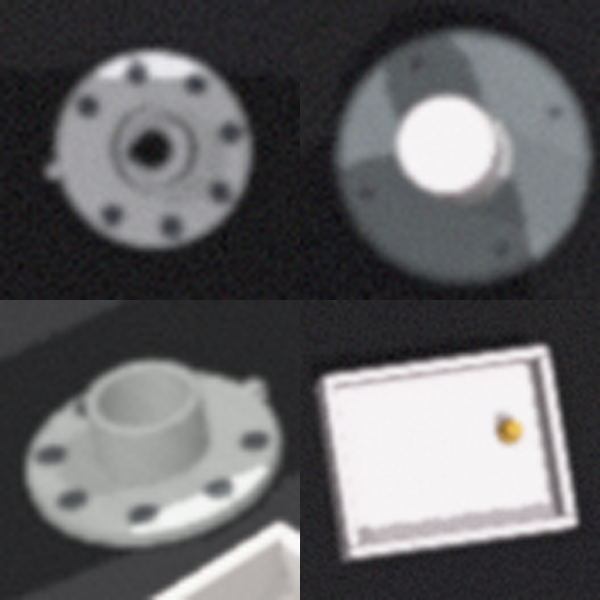

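Confirmed by the crop: the plate at (406,303) has the rim nub, seven pockets and a small bore, so it is the keyed carousel. The one at (198,292) is smaller and has no nub, so it is the plain carrier. The cap is the white one on the drive. Next I'll refine the cap and tray positions.

```bash
cat >> h.py <<'E'
from scipy.spatial.transform import Rotation as Ro
def tool():
    s=env.read_state();return np.array(s["tool_pos"]),Ro.from_quat(s["tcp_rot"]).as_matrix()
def goal(X):
    p,R=tool();d=R.T@(np.array(X)-p)*1000
    print("tcp",(p*1000).round(1),"shift",d.round(1),"jaw ang deg",np.degrees(np.arctan2(R[1,1],R[0,1])).round(2),"xaxis",R[:,0].round(3))
E
python3 - <<'E'
from h import *
m=vision.camera_model("top")
im=cv2.imread("pics/top0.png");hsv=cv2.cvtColor(im,cv2.COLOR_BGR2HSV)
w=cv2.inRange(hsv,(0,0,215),(180,40,255))
def blob(u,v,mask):
    n,l,s,c=cv2.connectedComponentsWithStats(mask);i=l[v,u];return (l==i).astype(np.uint8),s[i],c[i]
b,s,c=blob(271,253,w);(e)=cv2.fitEllipse(max(cv2.findContours(b,0,1)[0],key=len));print("cap",s,c,e,ray(m,*e[0],.123))
w2=cv2.inRange(hsv,(0,0,140),(180,50,255))
b,s,c=blob(435,228,w2);r=cv2.minAreaRect(max(cv2.findContours(b,0,1)[0],key=len));P=[ray(m,*p,.035) for p in cv2.boxPoints(r)];print("tray",r,np.round(P,4),np.mean(P,0))
for i in range(4):d=P[i]-P[i-1];print(np.linalg.norm(d),np.degrees(np.arctan2(d[1],d[0])))
br=cv2.inRange(hsv,(15,120,80),(35,255,255));b,s,c=blob(452,222,br);print("fit",s,c,ray(m,*c,.015))
goal([.5345,.068,.2])
E
```

```text
cap [261 244  21  20 331] [270.94561934 253.35347432] ((270.9601135253906, 253.35592651367188), (19.30472183227539, 20.09849739074707), 86.5921859741211) [0.53212631 0.06898941 0.123     ]
tray ((434.42999267578125, 228.00999450683594), (54.73006820678711, 68.44793701171875), 81.8698959350586) [[ 0.6457 -0.2063  0.035 ]
 [ 0.6675 -0.3594  0.035 ]
 [ 0.5451 -0.3733  0.035 ]
 [ 0.5238 -0.2215  0.035 ]] [ 0.59551597 -0.29012138  0.035     ]
0.12279515885730363 7.126393403557456
0.15462379152481634 -81.89739919506532
0.12318235362104357 -173.51977760921937
0.1532287446746088 97.96961939104642
fit [450 220   5   5  22] [451.90909091 222.09090909] [ 0.61117879 -0.3343911   0.015     ]
tcp [ 169.4 -627.   213.7] shift [  14.7 -575.8 -533.7] jaw ang deg -74.89 xaxis [-0.     0.002 -1.   ]
```

The tray centre is at (0.5955, -0.290) with a yaw of about 7.5°. The measured sides are 123 x 154, against 120 x 150 given. The cap is at about (0.533, 0.069). I'll go above the cap.

>>> {"method": "jog_arm", "body": {
  "motion": [0,-576,-534,0,0,-576,-534,0,0,-576,-534,0,0,-576,-534,0,0,-576,-534,0,0,-576,-534,0,0,-576,-534,0,0,-576,-534,0],
  "claw": 95
}}

```text
t: 1.15
tool_pos: [0.4024, -0.183, 0.2146]
tcp_rot: [0.701, 0.093, -0.701, 0.093]
contact_force: [0.8, -0.2, -0.5]
opening: 0.0948
```

Run:
```python
from h import *
goal([.534,.0685,.2])
```

```text
tcp [ 402.4 -183.   214.6] shift [  14.6 -208.5 -192.5] jaw ang deg -74.91 xaxis [ 0.001 -0.    -1.   ]
```

>>> {"method": "jog_arm", "body": {
  "motion": [0,-208,-192,0,0,-208,-192,0,0,-208,-192,0,0,-208,-192,0,0,-208,-192,0,0,-208,-192,0,0,-208,-192,0,0,-208,-192,0]
}}

```text
t: 2.15
tool_pos: [0.5327, 0.0649, 0.2146]
tcp_rot: [-0.701, -0.092, 0.701, -0.093]
contact_force: [0.1, -0.7, 0.1]
opening: 0.0949
```

Run:
```python
from h import *
goal([.534,.0685,.09])
cv2.imwrite("pics/w1.png",vision.get_image("wrist")[:,:,::-1])
m=vision.camera_model("wrist");print(proj(m,[.534,.0685,.123]),-np.array(m["R"]).T@m["t"],tool()[0],env.read_state()["q"])
```

```text
tcp [532.7  64.9 214.6] shift [124.6  -3.1  -2.2] jaw ang deg -74.97 xaxis [-0. -0. -1.]
[321.69298576 239.87339576] [0.6035653  0.08393214 0.38526989] [0.53282332 0.06493203 0.21469196] [ 2.13290414e-02 -1.28399321e-01  1.90199687e+00 -1.62457167e-04
  1.36792658e+00  1.32998076e+00]
```

View pics/w1.png

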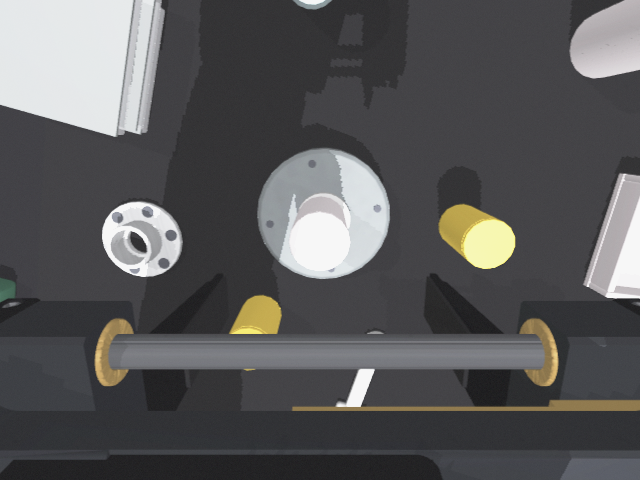

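The wrist view shows the cap top at (320,239). The predicted pixel was (322,240), so the position is good to about 1 mm. I'll descend and grip.

>>> {"method": "jog_arm", "body": {
  "motion": [20,-3,-2,0,50,-3,-2,0,80,-3,-2,0,110,-3,-2,0,125,-3,-2,0,125,-3,-2,0,125,-3,-2,0,125,-3,-2,0]
}}

```text
t: 3.2
tool_pos: [0.5354, 0.0694, 0.0912]
tcp_rot: [0.702, 0.093, -0.7, 0.093]
contact_force: [-0.4, 0.8, -0.1]
opening: 0.0951
```

>>> {"method": "jog_arm", "body": {
  "motion": [0,0,0,0,0,0,0,0,0,0,0,0,0,0,0,0,0,0,0,0,0,0,0,0,0,0,0,0,0,0,0,0],
  "claw": 35
}}

```text
t: 4.2
tool_pos: [0.5342, 0.0694, 0.0896]
tcp_rot: [-0.701, -0.093, 0.701, -0.093]
contact_force: [0.5, 0.5, -0.3]
opening: 0.0431
```

Gripped at 43 mm, which matches the 44 mm cap. I'll lift 95 mm.

>>> {"method": "jog_arm", "body": {
  "motion": [-10,0,0,0,-25,0,0,0,-45,0,0,0,-65,0,0,0,-85,0,0,0,-95,0,0,0,-95,0,0,0,-95,0,0,0]
}}

```text
t: 5.2
tool_pos: [0.5337, 0.0694, 0.1837]
tcp_rot: [-0.7, -0.093, 0.702, -0.093]
contact_force: [-0.8, 0.2, -0.9]
opening: 0.0435
```

Run:
```python
from h import *
goal([.593,-.270,.185])
cv2.imwrite("pics/w2.png",vision.get_image("wrist")[:,:,::-1])
cv2.imwrite("pics/s2.png",vision.get_image("scene")[:,:,::-1])
```

```text
tcp [533.7  69.4 183.7] shift [ -1.3 343.1  31.3] jaw ang deg -74.88 xaxis [-0.002 -0.    -1.   ]
```

View pics/s2.png

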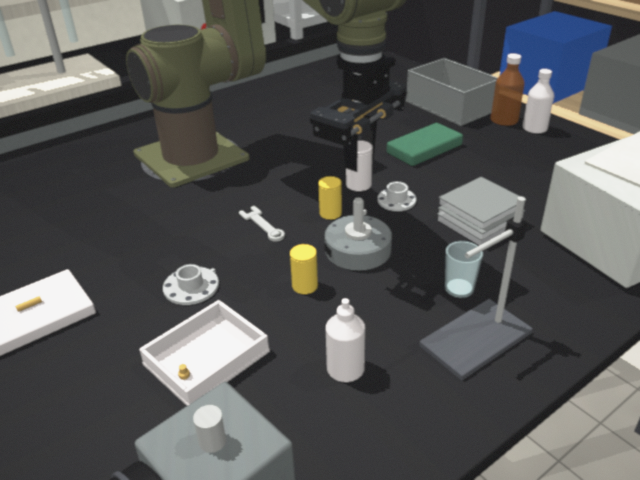

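The cap is lifted and held (scene 358,165), clear of the spindle top at (358,200). I'll carry it to the tray.

>>> {"method": "jog_arm", "body": {
  "motion": [0,40,4,0,0,90,8,0,0,140,13,0,0,190,17,0,0,240,22,0,0,290,27,0,0,330,30,0,0,343,31,0]
}}

```text
t: 6.3
tool_pos: [0.5934, -0.2717, 0.1834]
tcp_rot: [-0.701, -0.093, 0.702, -0.092]
contact_force: [0.0, 1.0, -1.3]
opening: 0.0427
```

>>> {"method": "jog_arm", "body": {
  "motion": [0,0,0,0,15,0,0,0,35,0,0,0,60,0,0,0,85,0,0,0,105,0,0,0,115,0,0,0,115,0,0,0]
}}

```text
t: 7.3
tool_pos: [0.5933, -0.2694, 0.0686]
tcp_rot: [-0.7, -0.093, 0.701, -0.093]
contact_force: [-0.5, -0.3, 0.4]
opening: 0.0432
```

Run:
```python
from h import *
goal([.593,-.270,.0485])
cv2.imwrite("pics/w3.png",vision.get_image("wrist")[:,:,::-1])
cv2.imwrite("pics/s3.png",vision.get_image("scene")[:,:,::-1][200:440,100:420])
```

```text
tcp [ 593.3 -269.4   68.6] shift [20.1  0.5  0.5] jaw ang deg -74.87 xaxis [-0.001  0.001 -1.   ]
```

View pics/s3.png

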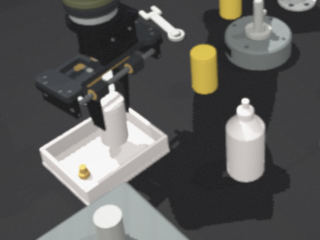

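The cap is over the +y half of the tray, clear of the fitting. I'll lower 20 mm and release.

>>> {"method": "jog_arm", "body": {
  "motion": [6,0,0,0,12,0,0,0,17,0,0,0,20,0,0,0,20,0,0,0,20,0,0,0,20,0,0,0,20,0,0,0]
}}

```text
t: 8.4
tool_pos: [0.5939, -0.2699, 0.0498]
tcp_rot: [0.701, 0.093, -0.701, 0.093]
contact_force: [0.7, -0.0, -1.3]
opening: 0.0432
```

>>> {"method": "jog_arm", "body": {
  "motion": [0,0,0,0,0,0,0,0,0,0,0,0,0,0,0,0,0,0,0,0,-30,0,0,0,-70,0,0,0,-120,0,0,0],
  "claw": 80
}}

```text
t: 9.4
tool_pos: [0.593, -0.2694, 0.1695]
tcp_rot: [-0.7, -0.094, 0.702, -0.092]
contact_force: [1.0, -0.4, 0.7]
opening: 0.0796
```

Run:
```python
from h import *
goal([.430,-.2285,.17])
cv2.imwrite("pics/w4.png",vision.get_image("wrist")[:,:,::-1])
i=vision.get_image("scene")[:,:,::-1];cv2.imwrite("pics/s4full.png",i)
cv2.imwrite("pics/s4.png",cv2.resize(i[200:440,100:420],None,fx=2,fy=2))
cv2.imwrite("pics/t4.png",vision.get_image("top")[:,:,::-1])
print(np.array(vision.camera_model("wrist")["R"]))
```

```text
tcp [ 593.  -269.4  169.5] shift [-1.000e-01 -8.200e+01  1.467e+02] jaw ang deg -74.89 xaxis [-0.002  0.001 -1.   ]
[[ 0.26018484 -0.96554293  0.00554118]
 [-0.93334123 -0.25002908  0.2576036 ]
 [-0.24734187 -0.07219637 -0.9662348 ]]
```

View pics/s4.png

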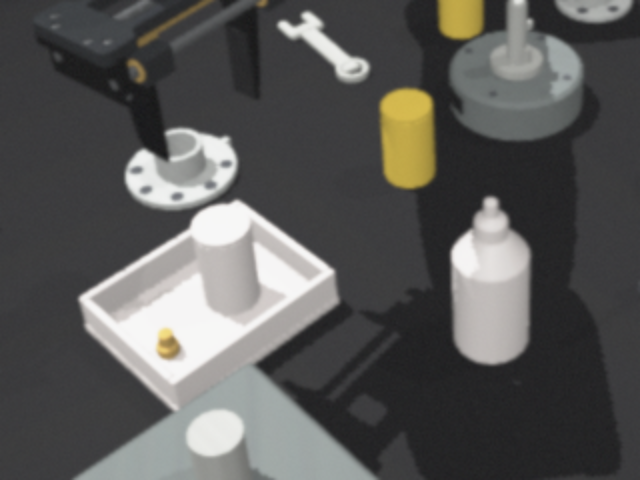

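View pics/t4.png

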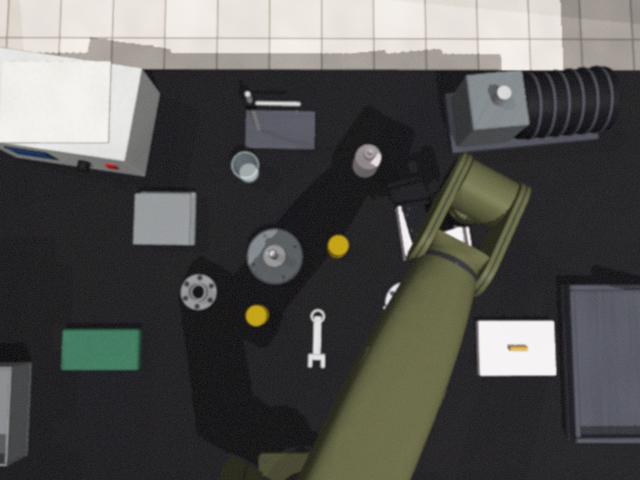

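The cap stands upright in the tray (crop 228,260) and the fitting is untouched. I'll enlarge the bare spindle to find the lug.

Run:
```python
from h import *
a=cv2.imread("pics/t4.png")[222:290,240:308];b=cv2.imread("pics/s4full.png")[185:275,313:403]
f=lambda x:cv2.resize(x,(400,400),interpolation=cv2.INTER_CUBIC)
cv2.imwrite("pics/c4.png",np.hstack([f(a),f(b)]))
```

```text
(no output)
```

View pics/c4.png

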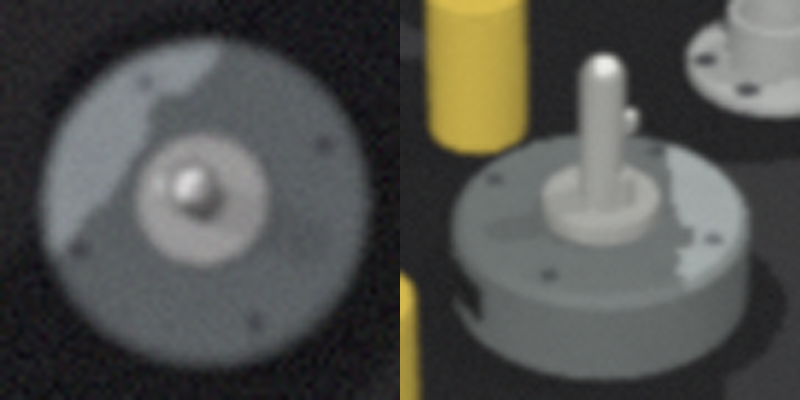

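View pics/w4.png

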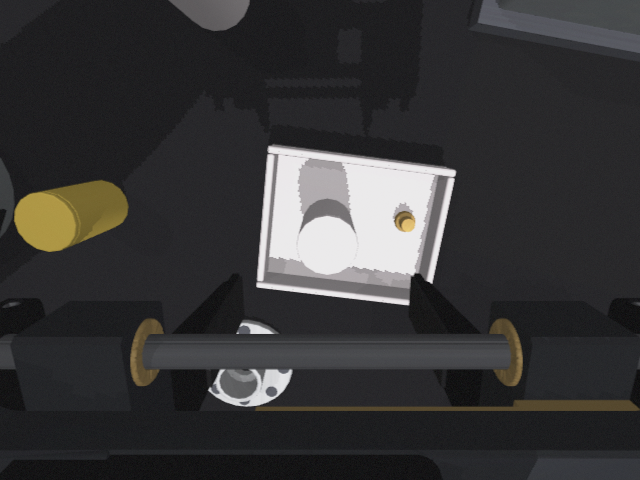

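The top crop shows the lug as a bright stub left of the spindle, towards +y. In the scene crop it is at upper right, and the key stands front right on the seat. I'll put the wrist camera straight over the spindle to measure this properly.

Run:
```python
from h import *
goal([.462,.047,.105])
```

```text
tcp [ 596.  -271.   174.4] shift [  67.2 -342.3   46.8] jaw ang deg -74.88 xaxis [ 0.007 -0.004 -1.   ]
```

>>> {"method": "jog_arm", "body": {
  "motion": [0,-40,5,0,0,-95,12,0,0,-150,20,0,0,-200,27,0,0,-250,34,0,20,-300,40,0,45,-335,44,0,64,-340,44,0],
  "claw": 80
}}

```text
t: 10.55
tool_pos: [0.4606, 0.0484, 0.1031]
tcp_rot: [-0.7, -0.094, 0.702, -0.094]
contact_force: [-0.1, -0.2, -0.4]
opening: 0.0801
```

Run:
```python
from h import *
import time
goal([.430,-.2285,.17])
m=vision.camera_model("wrist");i=vision.get_image("wrist")[:,:,::-1]
cv2.imwrite("pics/w5.png",i);np.save("w5m.npy",m,allow_pickle=True)
print(proj(m,[.533,.067,.112]))
cv2.imwrite("pics/w5c.png",cv2.resize(i[40:240,225:425],(800,600) if 0 else (600,600),interpolation=cv2.INTER_CUBIC))
```

```text
tcp [460.6  48.4 103.1] shift [-66.8 258.9 102.7] jaw ang deg -74.71 xaxis [-0.003 -0.    -1.   ]
[328.72751053 132.71057294]
```

View pics/w5.png

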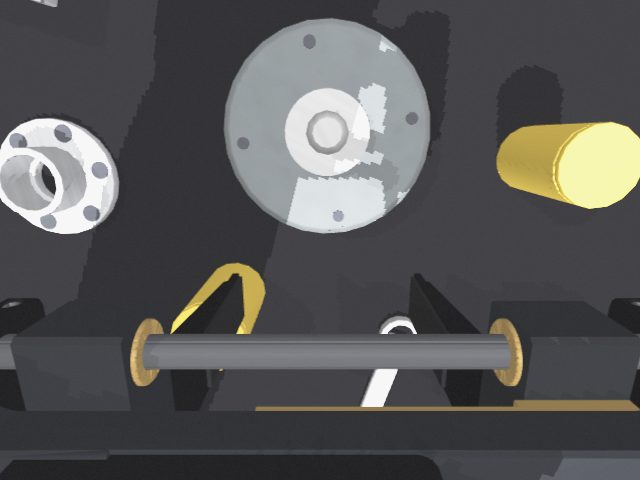

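View pics/w5c.png

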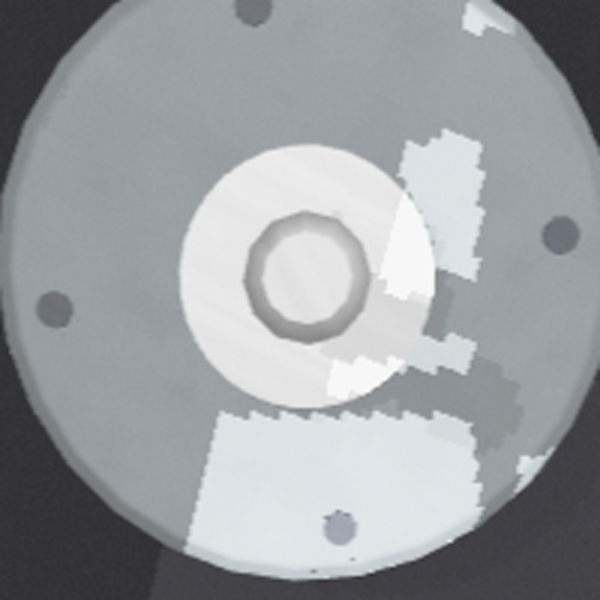

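The spindle is at (327,132), against a predicted (329,133). The lug and key have low contrast on the flange, so I'll stretch the contrast.

Run:
```python
from h import *
i=cv2.imread("pics/w5.png");m=np.load("w5m.npy",allow_pickle=True).item()
c=cv2.resize(i[82:182,277:377],(600,600),interpolation=cv2.INTER_CUBIC)
g=cv2.cvtColor(c,cv2.COLOR_BGR2GRAY).astype(float)
cv2.imwrite("pics/w5d.png",np.clip((g-175)*3.4,0,255).astype(np.uint8))
```

```text
(no output)
```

View pics/w5d.png

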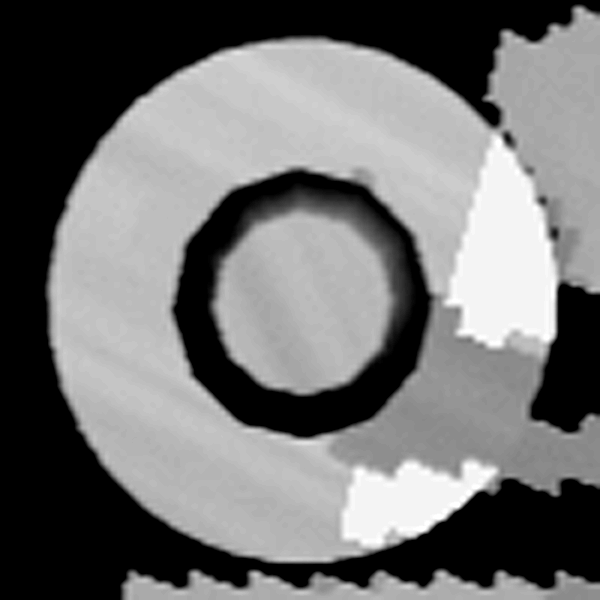

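Straight down, the ribs can't be told apart from the flange. I'll take an oblique look from the +y side.

>>> {"method": "jog_arm", "body": {
  "motion": [0,-25,0,0,0,-65,0,0,0,-100,0,0,0,-108,0,0,0,-108,0,0,0,-108,0,0,0,-108,0,0,0,-108,0,0]
}}

```text
t: 11.6
tool_pos: [0.4347, 0.1507, 0.1057]
tcp_rot: [0.701, 0.093, -0.701, 0.093]
contact_force: [0.1, -0.1, 0.5]
opening: 0.08
```

Run:
```python
from h import *
m=vision.camera_model("wrist");i=vision.get_image("wrist")[:,:,::-1]
cv2.imwrite("pics/w6.png",i);np.save("w6m.npy",m,allow_pickle=True)
S=[.533,.066]
for z in(.112,.085,.062,.048):print(z,proj(m,S+[z]).round(1))
c=cv2.resize(i[60:200,440:640],None,fx=4,fy=4,interpolation=cv2.INTER_CUBIC)
cv2.imwrite("pics/w6c.png",c)
```

```text
0.112 [584.1 137.1]
0.085 [547.7 137. ]
0.062 [523.9 136.9]
0.048 [511.8 136.9]
```

View pics/w6c.png

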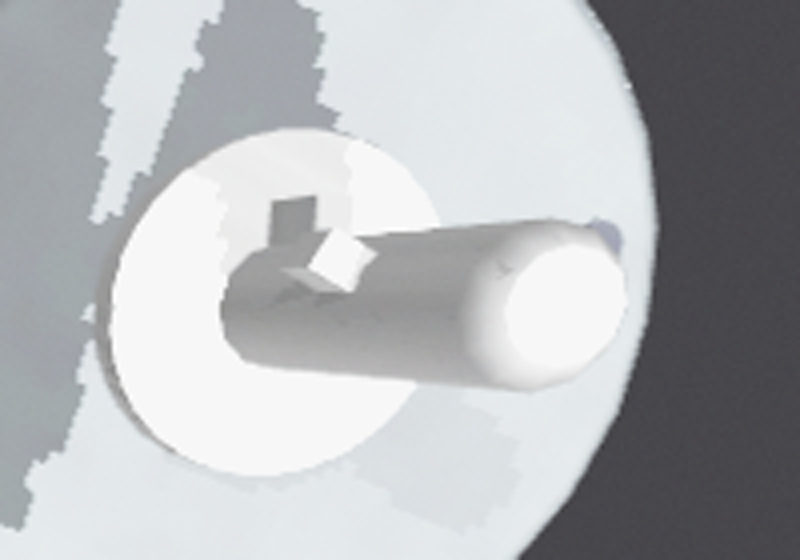

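The oblique view is clear. The lug's bright top face has corners at crop (340,228), (378,257), (350,292) and (307,262). The key's dark end face is at (270–318, 197–245). I'll cast these onto their heights.

Run:
```python
from h import *
m=np.load("w6m.npy",allow_pickle=True).item()
i=cv2.imread("pics/w6.png")
P=lambda x,y,z:ray(m,440+(x+.5)/4-.5,60+(y+.5)/4-.5,z)
q=[P(*p,.085) for p in[(340,228),(307,262),(350,292),(378,257)]]
print(np.round(q,4)); print([np.linalg.norm(q[k]-q[k-1]).round(4) for k in range(4)])
d=(q[0]-q[3]);d2=q[1]-q[2];print("lug dir",[np.degrees(np.arctan2(x[1],x[0])).round(1) for x in(d,d2)])
e=q[0]-q[1];print("perp",np.degrees(np.arctan2(e[1],e[0])).round(1))
top=P(567,311,.112);print("spindle top",top)
tip=(q[0]+q[1])/2
v=tip-P(567,311,.112);print("tip rel",v,np.hypot(*v[:2]),np.degrees(np.arctan2(v[1],v[0])))
k=[P(*p,.062) for p in[(316,197),(318,236)]];print("key top outer edge?",np.round(k,4));t=(k[0]+k[1])/2-top;print(np.hypot(*t[:2]),np.degrees(np.arctan2(t[1],t[0])))
# flange from w5 nadir view
m5=np.load("w5m.npy",allow_pickle=True).item()
i5=cv2.imread("pics/w5.png");
for (u,v,z) in [(277+302/6,82+302/6,.112),(277+302/6,82+301/6,.048)]:print("w5",ray(m5,u,v,z).round(4))
```

```text
[[0.5388 0.0805 0.085 ]
 [0.5342 0.0828 0.085 ]
 [0.5323 0.0764 0.085 ]
 [0.5369 0.0747 0.085 ]]
[np.float64(0.006), np.float64(0.0052), np.float64(0.0066), np.float64(0.0049)]
lug dir [np.float64(71.6), np.float64(73.5)]
perp -26.4
spindle top [0.53258964 0.06703503 0.112     ]
tip rel [ 0.00391618  0.0145675  -0.027     ] 0.015084715155070321 74.95291845387437
key top outer edge? [[0.5457 0.0743 0.062 ]
 [0.5411 0.0722 0.062 ]]
0.012469753978876574 29.89644964614281
w5 [0.533  0.0676 0.112 ]
w5 [0.5336 0.0676 0.048 ]
```

Run:
```python
from h import *
i=cv2.imread("pics/w6.png")
c=cv2.resize(i[100:142,495:551],None,fx=14,fy=14,interpolation=cv2.INTER_NEAREST)
g=cv2.cvtColor(c,cv2.COLOR_BGR2GRAY)
cv2.imwrite("pics/w6e.png",g)
```

```text
(no output)
```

View pics/w6e.png

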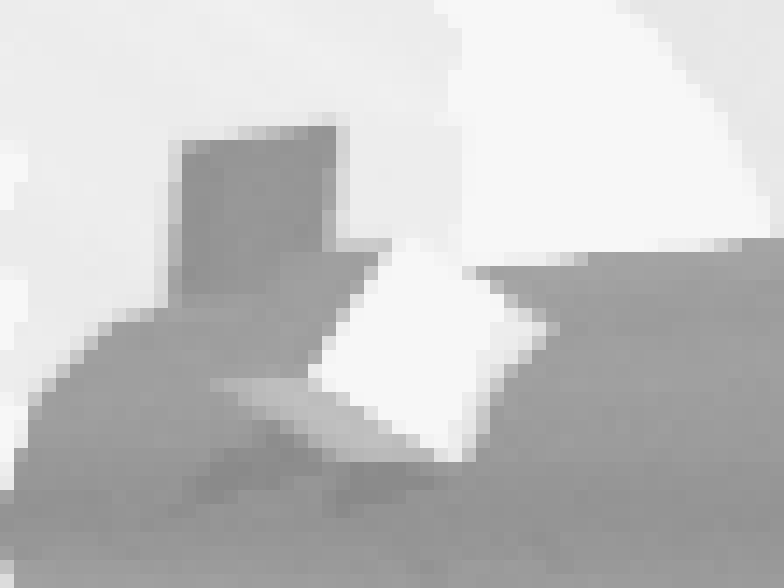

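Run:
```python
from h import *
from scipy.optimize import least_squares
m=np.load("w6m.npy",allow_pickle=True).item()
px=lambda x,y:np.array([495+x/14-.5,100+y/14-.5])
obs=[(px(400,240),.085,14.5,2.5*-1,0),(px(310,375),.085,14.5,2.5,0),(px(342,124),.062,14.5,2.5,-60),(px(172,136),.048,14.5,2.5,-60)]
def dirs(L,r,w):
    a=np.radians(L);return r*np.array([np.cos(a),np.sin(a)])+w*np.array([-np.sin(a),np.cos(a)])
def f(p):
    out=[]
    for u,z,r,w,o in obs:
        xy=np.array(p[:2])+dirs(p[2]+o,r,w);out.append(proj(m,[xy[0]/1e3,xy[1]/1e3,z])-u)
    return np.ravel(out)
r=least_squares(f,[533,67,75]);print(r.x,r.fun.round(2))
J=r.jac;print(np.sqrt(np.diag(np.linalg.inv(J.T@J)))*.7)
for p in[(452,462),(548,322)]:
    w=ray(m,*px(*p),.085)*1000;print(w[:2]-r.x[:2],np.hypot(*(w[:2]-r.x[:2])))
A,B,C,D=[ray(m,*px(*p),.085) for p in[(400,240),(310,375),(452,462),(548,322)]]
print([np.degrees(np.arctan2(*(x[1::-1]))) for x in(A-D,B-C)])
K,K2=ray(m,*px(342,124),.062),ray(m,*px(338,243),.062);print(np.degrees(np.arctan2(*(K-K2)[1::-1]))+60)
# rim spindle center
print("spindle proj",proj(m,[r.x[0]/1e3,r.x[1]/1e3,.112]),"seen ~",(581.4,137.4))
```

```text
[533.0578124   67.64210421  77.51541085] [-0.18 -0.06  0.19 -0.02 -0.06 -0.39  0.05  0.52]
[0.35336051 0.28263849 1.64092755]
[-0.7479075   8.94186879] 8.973092165657969
[4.39590652 7.58021665] 8.762629666472789
[np.float64(78.81789339695162), np.float64(76.43577724645648)]
80.60824643566053
spindle proj [580.51478216 135.85550365] seen ~ (581.4, 137.4)
```

The fit agrees to 0.5 px. The axis is at (533.1, 67.6) mm, the lug at 77.5° and so the key at 17.5°. Next I'll look at the carousel from above.

Run:
```python
from h import *
goal([.359,-.2475,.105])
```

```text
tcp [434.7 150.8 105.7] shift [  0.7 364.9 176.6] jaw ang deg -74.93 xaxis [ 0. -0. -1.]
```

>>> {"method": "jog_arm", "body": {
  "motion": [-15,30,15,0,-15,80,40,0,-15,130,65,0,-15,180,90,0,-15,235,115,0,-15,290,140,0,0,340,165,0,0,365,177,0],
  "claw": 95
}}

```text
t: 12.65
tool_pos: [0.3573, -0.2493, 0.1047]
tcp_rot: [-0.701, -0.092, 0.702, -0.092]
contact_force: [-0.3, 0.5, -1.0]
opening: 0.0952
```

>>> {"method": "jog_arm", "body": {
  "motion": [0,0,0,0,0,0,0,0,0,0,0,0,0,0,0,0,0,0,0,0,0,0,0,0,0,0,0,0,0,0,0,0]
}}

```text
t: 13.65
tool_pos: [0.3588, -0.2473, 0.1057]
tcp_rot: [-0.701, -0.093, 0.701, -0.093]
contact_force: [-0.2, 1.0, -0.1]
opening: 0.0952
```

Run:
```python
from h import *
goal([.43,-.2285,.08])
m=vision.camera_model("wrist");i=vision.get_image("wrist")[:,:,::-1]
cv2.imwrite("pics/w7.png",i);np.save("w7m.npy",m,allow_pickle=True)
print(proj(m,[.43,-.2285,.008]))
```

```text
tcp [ 358.8 -247.3  105.7] shift [ 25.7   0.4 -73.7] jaw ang deg -74.89 xaxis [-0. -0. -1.]
[326.6312199  135.75318904]
```

View pics/w7.png

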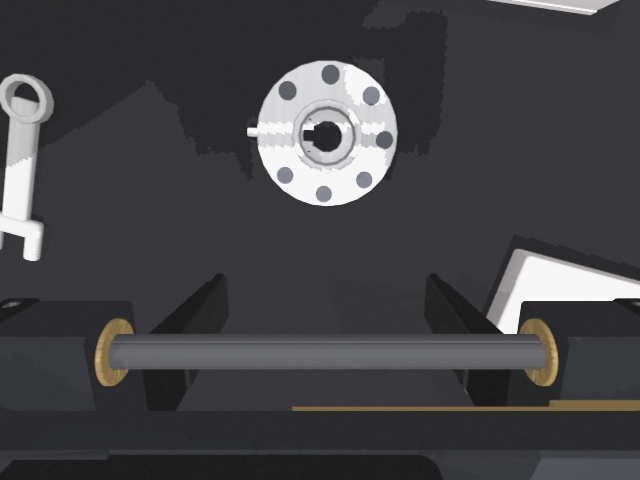

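The carousel is at (327,135), with the slot visible at (308,135) and the nub at (252,131), both pointing left. Now I'll measure its centre and direction.

Run:
```python
from h import *
m=np.load("w7m.npy",allow_pickle=True).item();i=cv2.imread("pics/w7.png")
g=cv2.cvtColor(i,cv2.COLOR_BGR2GRAY)
k=(g>105).astype(np.uint8);k[:, :200]=0;k[215:]=0;k[:,420:]=0
n,l,s,c=cv2.connectedComponentsWithStats(k);b=(l==1+np.argmax(s[1:,4])).astype(np.uint8)
ct=max(cv2.findContours(b,0,1)[0],key=len)
W=np.array([ray(m,*p[0],.008)[:2]*1000 for p in ct])
# robust circle R=48
from scipy.optimize import least_squares
r=least_squares(lambda p:np.hypot(W[:,0]-p[0],W[:,1]-p[1])-p[2],[430,-228,48],loss="soft_l1",f_scale=.5);print("plate",r.x)
cen=r.x[:2];d=np.hypot(*(W-cen).T);N=W[d>50.5];t=N.mean(0)-cen;print("nub",len(N),t,d.max(),np.degrees(np.arctan2(t[1],t[0])))
# bore / slot dark
dk=((g<70).astype(np.uint8));n,l,s,c=cv2.connectedComponentsWithStats(dk);j=l[136,327];print(s[j],c[j],"bore->",ray(m,*c[j],.008)[:2]*1000)
cv2.imwrite("pics/w7c.png",cv2.resize(g[95:175,245:405],None,fx=5,fy=5,interpolation=cv2.INTER_NEAREST))
```

```text
plate [ 429.61962049 -228.45237404   47.41710387]
nub 18 [-10.63428072  51.62238689] 53.888450647470776 101.64017391099335
[304 122  37  29 768] [324.15885417 135.90364583] bore-> [ 429.46846381 -226.90557028]
```

View pics/w7c.png

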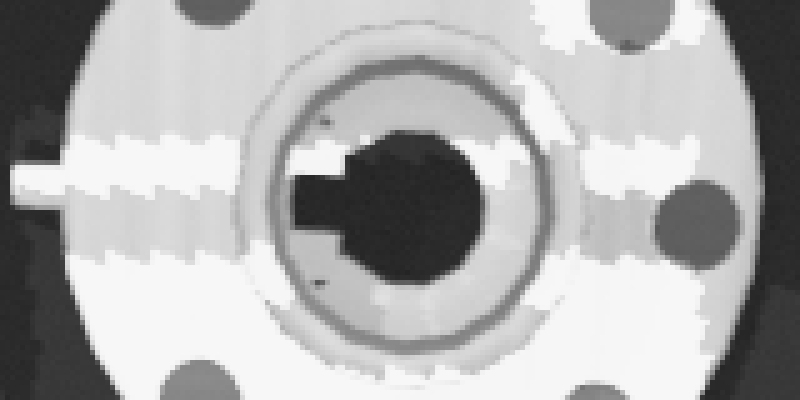

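The measurement checks out: plate radius 47.4 (48 given), nub reach 53.9 (54 given). Centre is (429.6, -228.5) and the slot is at about 101.8°.

I'll grip with the tool turned -0.424 rad. Turning it back by the same amount then lines the slot up with the lug at 77.5°.

>>> {"method": "jog_arm", "body": {
  "motion": [0,0,-35,-0.14,5,0,-65,-0.28,20,0,-73,-0.424,45,0,-73,-0.424,45,0,-73,-0.424,45,0,-73,-0.424,45,0,-73,-0.424,45,0,-73,-0.424],
  "claw": 95
}}

```text
t: 14.7
tool_pos: [0.4298, -0.2287, 0.0617]
tcp_rot: [0.666, 0.238, -0.665, 0.239]
contact_force: [-0.7, 1.0, 0.3]
opening: 0.0948
```

Run:
```python
from h import *
goal([.4296,-.22845,.012])
goal([.4296,-.22845,.012])
m=vision.camera_model("wrist");i=vision.get_image("wrist")[:,:,::-1]
cv2.imwrite("pics/w8.png",i);print(proj(m,[.4296,-.22845,.034]))
goal([.4296,-.22845,.012])
```

```text
tcp [ 429.8 -228.7   61.7] shift [49.7 -0.4 -0. ] jaw ang deg -50.61 xaxis [ 0.001 -0.001 -1.   ]
tcp [ 429.8 -228.7   61.7] shift [49.7 -0.4 -0. ] jaw ang deg -50.61 xaxis [ 0.001 -0.001 -1.   ]
[326.1453652  273.92426209]
tcp [ 429.7 -228.6   61.5] shift [49.5 -0.3 -0.1] jaw ang deg -50.6 xaxis [ 0.001 -0.001 -1.   ]
```

View pics/w8.png

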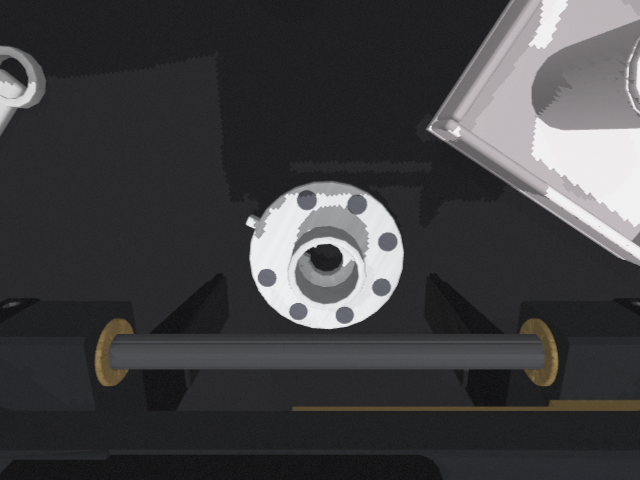

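The collar top is at (326.5,273) and the prediction was (326,274), so the tool is centred. I'll descend and grip.

>>> {"method": "jog_arm", "body": {
  "motion": [10,0,0,0,22,0,0,0,34,0,0,0,43,0,0,0,48,0,0,0,50,0,0,0,50,0,0,0,50,0,0,0]
}}

```text
t: 15.75
tool_pos: [0.4296, -0.2285, 0.0111]
tcp_rot: [0.666, 0.238, -0.666, 0.239]
contact_force: [0.7, 0.4, 0.1]
opening: 0.0949
```

>>> {"method": "jog_arm", "body": {
  "motion": [0,0,0,0,0,0,0,0,0,0,0,0,0,0,0,0,0,0,0,0,0,0,0,0,0,0,0,0,0,0,0,0],
  "claw": 30
}}

```text
t: 16.75
tool_pos: [0.4293, -0.2283, 0.0107]
tcp_rot: [0.666, 0.238, -0.666, 0.238]
contact_force: [-0.1, -0.3, -0.3]
opening: 0.0434
```

Run:
```python
from h import *
goal([.4296,-.22845,.012]);goal([.4296,-.22845,.012])
```

```text
tcp [ 429.3 -228.3   10.7] shift [-1.3  0.3 -0.2] jaw ang deg -50.59 xaxis [ 0. -0. -1.]
tcp [ 429.3 -228.3   10.7] shift [-1.3  0.3 -0.2] jaw ang deg -50.59 xaxis [ 0. -0. -1.]
```

Gripped. The underside is 11 mm below the TCP. I'll lift 140 and turn back +0.424.

>>> {"method": "jog_arm", "body": {
  "motion": [-10,0,0,0,-30,0,0,0,-55,0,0,0,-80,0,0,0.08,-105,0,0,0.2,-125,0,0,0.32,-140,0,0,0.4,-140,0,0,0.424]
}}

```text
t: 17.75
tool_pos: [0.43, -0.2287, 0.1525]
tcp_rot: [0.702, 0.092, -0.7, 0.094]
contact_force: [0.1, 0.1, -0.9]
opening: 0.0434
```

>>> {"method": "jog_arm", "body": {
  "motion": [0,0,0,0,0,0,0,0,0,0,0,0,0,0,0,0,0,0,0,0,0,0,0,0,0,0,0,0,0,0,0,0]
}}

```text
t: 18.75
tool_pos: [0.4293, -0.2283, 0.1507]
tcp_rot: [0.701, 0.093, -0.701, 0.093]
contact_force: [0.5, 0.3, -2.0]
opening: 0.0436
```

Run:
```python
from h import *
m=vision.camera_model("wrist");i=vision.get_image("wrist")[:,:,::-1]
cv2.imwrite("pics/w9.png",i);np.save("w9m.npy",m,allow_pickle=True)
goal([.5331,.0676,.150])
p,R=tool();np.save("w9t.npy",p);print(env.read_state()["contact_force"],proj(m,p-[0,0,.003]),proj(m,p+[0,0,.023]))
```

```text
tcp [ 429.3 -228.3  150.7] shift [   0.7 -258.6 -177.4] jaw ang deg -74.89 xaxis [ 0. -0. -1.]
[ 0.25406692 -0.07557149 -1.73400757] [326.15132347 291.37844662] [326.16607704 315.42654139]
```

View pics/w9.png

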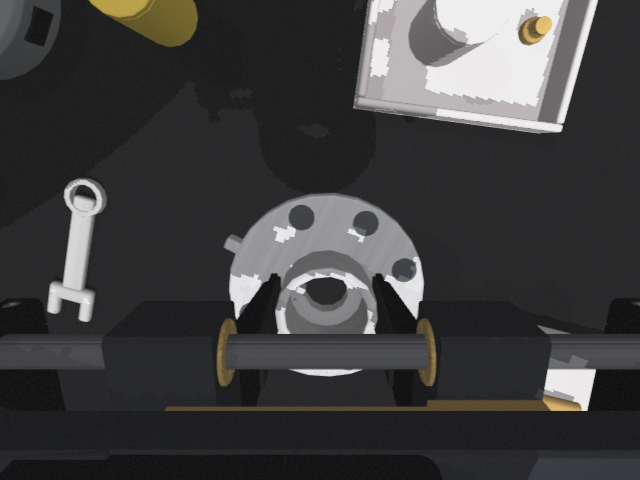

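The carousel is held level, with the nub at (232,243) and the upper rim arc visible. I'll measure its centre and angle in the hand.

Run:
```python
from h import *
from scipy.optimize import least_squares
m=np.load("w9m.npy",allow_pickle=True).item();p=np.load("w9t.npy");i=cv2.imread("pics/w9.png");g=cv2.cvtColor(i,cv2.COLOR_BGR2GRAY)
z=p[2]-.003
# radial scan edges: from outside inward, first bright
c0=np.array(proj(m,[p[0],p[1],z]));W=[];
for a in np.radians(np.arange(185,356,1.5)):
    for r in np.arange(135,70,-.5):
        u,v=c0+r*np.array([np.cos(a),np.sin(a)])
        if v<300 and g[int(round(v)),int(round(u))]>85:
            W.append(ray(m,u,v,z)[:2]*1000);break
W=np.array(W)
r=least_squares(lambda q:np.hypot(W[:,0]-q[0],W[:,1]-q[1])-48,p[:2]*1000,loss="soft_l1",f_scale=.4);d=np.hypot(*(W-r.x).T)
print(len(W),"centre-tcp",r.x-p[:2]*1000,"median res",np.median(abs(d-48)));far=W[d>51];t=far.mean(0)-r.x;print("nub",len(far),d.max(),np.degrees(np.arctan2(t[1],t[0])))
cv2.imwrite("pics/w9c.png",cv2.resize(g[215:285,215:285],(560,560),interpolation=cv2.INTER_NEAREST))
```

```text
114 centre-tcp [-0.01646116  0.27139389] median res 0.27210751985326453
nub 6 53.94227355855678 76.53509697491248
```

View pics/w9c.png

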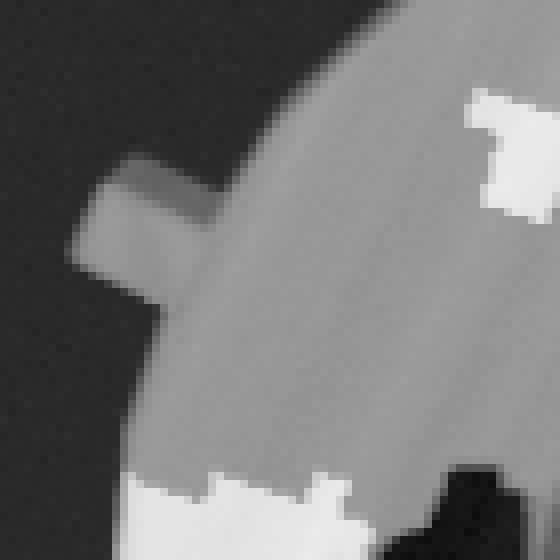

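In the hand, the centre is within 0.3 mm of the TCP and the nub is at about 77°. I'll go above the spindle.

>>> {"method": "jog_arm", "body": {
  "motion": [0,-25,-17,0,0,-65,-45,0,0,-110,-75,0,0,-155,-106,0,0,-200,-137,0,0,-235,-161,0,0,-253,-174,0,0,-258.4,-177.3,0]
}}

```text
t: 19.8
tool_pos: [0.5332, 0.0685, 0.1506]
tcp_rot: [-0.701, -0.094, 0.701, -0.094]
contact_force: [-0.3, -0.4, -0.5]
opening: 0.0432
```

>>> {"method": "jog_arm", "body": {
  "motion": [0,0,0,0,5,0,0,0,10,0,0,0,15,0,0,0,20,0,0,0,20,0,0,0,20,0,0,0,20,0,0,0]
}}

```text
t: 20.8
tool_pos: [0.5333, 0.0675, 0.131]
tcp_rot: [0.701, 0.093, -0.701, 0.093]
contact_force: [-1.0, 0.0, -0.9]
opening: 0.0433
```

Run:
```python
from h import *
goal([.5331,.0674,.117])
m=vision.camera_model("wrist");i=vision.get_image("wrist")[:,:,::-1]
cv2.imwrite("pics/w10.png",i)
goal([.5331,.0674,.117]);print(env.read_state()["contact_force"],env.read_state()["q"])
i=vision.get_image("scene")[:,:,::-1];cv2.imwrite("pics/s10.png",cv2.resize(i[140:290,280:440],None,fx=4,fy=4,interpolation=cv2.INTER_CUBIC))
```

```text
tcp [533.3  67.5 131. ] shift [14.   0.   0.2] jaw ang deg -74.88 xaxis [ 0.001  0.    -1.   ]
tcp [533.3  67.5 131. ] shift [14.   0.   0.2] jaw ang deg -74.88 xaxis [ 0.001  0.    -1.   ]
[-0.00992271  0.37949267 -1.68750622] [ 2.59576931e-02 -5.74484926e-02  1.98116549e+00  1.85279150e-05
  1.21727205e+00  1.33285345e+00]
```

View pics/w10.png

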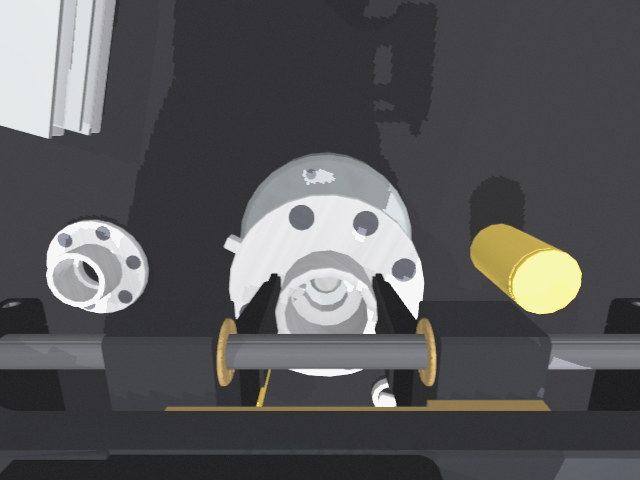

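View pics/s10.png

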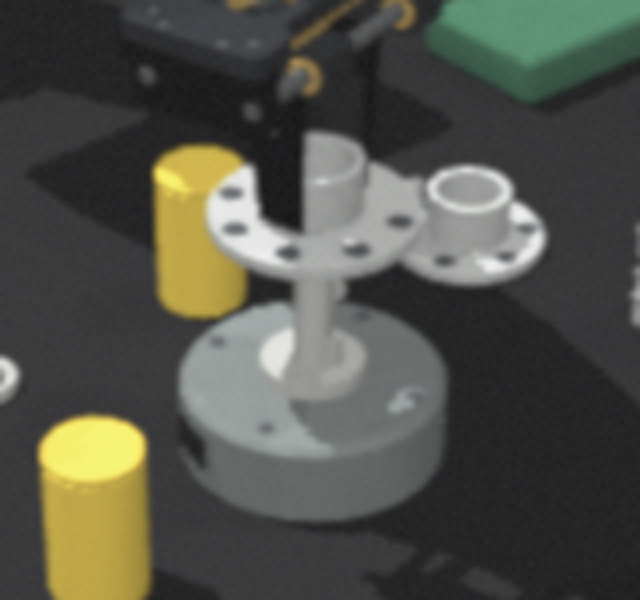

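Everything lines up in both views, and the spindle tip shows through the bore at (327,285). I'll lower gently onto the spindle and watch the force.

>>> {"method": "jog_arm", "body": {
  "motion": [3,0,0,0,6,0,0,0,9,0,0,0,12,0,0,0,15,0,0,0,18,0,0,0,21,0,0,0,24,0,0,0]
}}

```text
t: 21.9
tool_pos: [0.5331, 0.0674, 0.1065]
tcp_rot: [0.701, 0.093, -0.701, 0.093]
contact_force: [-0.5, 0.1, -1.1]
opening: 0.0431
```

```bash
cat > st.py <<'E'
from h import *
s=env.read_state();goal([.5333,.0674,.075]);print(s["contact_force"].round(2),s["wrist_torque"].round(2),s["opening"])
E
python3 st.py
```

```text
tcp [533.1  67.4 106.5] shift [31.5  0.1 -0.2] jaw ang deg -74.89 xaxis [ 0.  0. -1.]
[-0.52  0.07 -1.08] [-0.01  0.03  0.02] 0.04314688777145078
```

It is on the spindle with no contact force. Next it passes the lug top at 85: down 14 slowly.

>>> {"method": "jog_arm", "body": {
  "motion": [2,0,0,0,4,0,0,0,6,0,0,0,8,0,0,0,10,0,0,0,12,0,0,0,13,0,0,0,14,0,0,0]
}}

```text
t: 22.9
tool_pos: [0.5331, 0.0674, 0.0926]
tcp_rot: [-0.701, -0.093, 0.701, -0.093]
contact_force: [-0.2, 0.2, -1.1]
opening: 0.0433
```

```bash
python3 st.py
```

```text
tcp [533.1  67.4  92.6] shift [17.6  0.1 -0.2] jaw ang deg -74.89 xaxis [-0.  0. -1.]
[-0.15  0.17 -1.14] [ 0.02 -0.02 -0.02] 0.04332375319243295
```

The slot has passed over the lug with no force. Down 16 puts the underside at 65.5, between the key top at 62 and the 69 limit.

>>> {"method": "jog_arm", "body": {
  "motion": [3,0,0,0,6,0,0,0,9,0,0,0,12,0,0,0,14,0,0,0,16,0,0,0,16,0,0,0,16,0,0,0]
}}

```text
t: 23.9
tool_pos: [0.5331, 0.0674, 0.0767]
tcp_rot: [0.701, 0.093, -0.701, 0.093]
contact_force: [-0.6, -0.3, -1.0]
opening: 0.0434
```

```bash
python3 st.py
python3 - <<'E'
from h import *
i=vision.get_image("scene")[:,:,::-1];cv2.imwrite("pics/s11.png",cv2.resize(i[140:290,280:440],None,fx=4,fy=4,interpolation=cv2.INTER_CUBIC))
E
```

```text
tcp [533.1  67.4  76.7] shift [ 1.7  0.  -0.1] jaw ang deg -74.89 xaxis [ 0.  0. -1.]
[-0.6  -0.28 -0.96] [-0.01 -0.03  0.01] 0.04335973466851687
```

View pics/s11.png

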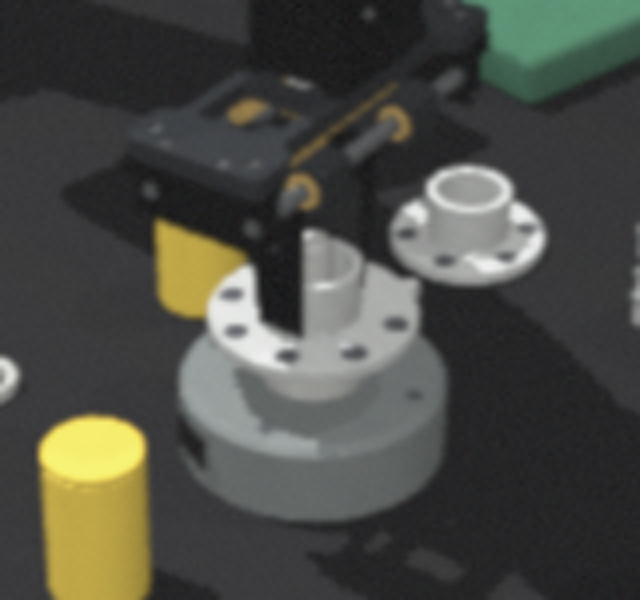

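The plate sits below the lug, level and clear of the seat. I'll turn 60° clockwise to the key.

>>> {"method": "jog_arm", "body": {
  "motion": [0,0,0,0.12,0,0,0,0.27,0,0,0,0.42,0,0,0,0.58,0,0,0,0.74,0,0,0,0.9,0,0,0,1.0,0,0,0,1.047]
}}

```text
t: 24.95
tool_pos: [0.5332, 0.0674, 0.0768]
tcp_rot: [0.653, -0.27, -0.653, -0.271]
contact_force: [-0.3, 0.3, -1.2]
opening: 0.0435
```

```bash
python3 st.py
python3 - <<'E'
from h import *
i=vision.get_image("scene")[:,:,::-1];cv2.imwrite("pics/s12.png",cv2.resize(i[140:290,280:440],None,fx=4,fy=4,interpolation=cv2.INTER_CUBIC))
i=vision.get_image("wrist")[:,:,::-1];cv2.imwrite("pics/w12.png",i)
E
```

```text
tcp [533.2  67.4  76.8] shift [ 1.8 -0.1 -0.1] jaw ang deg -134.99 xaxis [ 0.  0. -1.]
[-0.34  0.31 -1.22] [ 0.15  0.04 -0.06] 0.0434800192901888
```

View pics/w12.png

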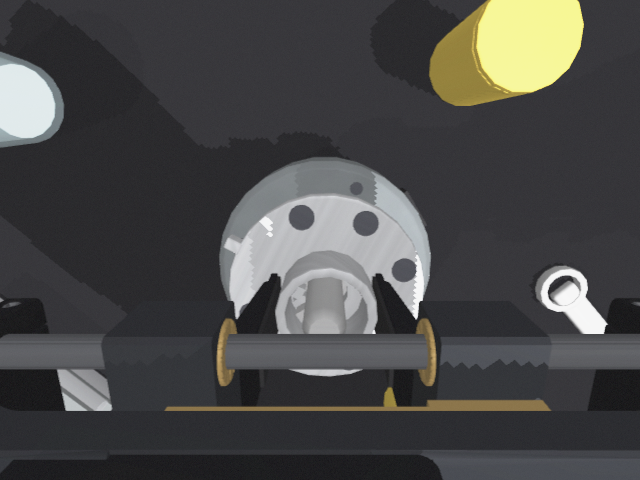

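The nub is still at (232,243) in the tool's view, so there was no slip in the turn. I'll lower onto the key: underside 65.5 → 57 first.

>>> {"method": "jog_arm", "body": {
  "motion": [1,0,0,0,2,0,0,0,3,0,0,0,4,0,0,0,5,0,0,0,6,0,0,0,7,0,0,0,8,0,0,0]
}}

```text
t: 26.05
tool_pos: [0.5331, 0.0674, 0.0686]
tcp_rot: [0.654, -0.27, -0.654, -0.27]
contact_force: [0.3, 0.7, -1.3]
opening: 0.0434
```

```bash
python3 st.py
```

```text
tcp [533.1  67.4  68.6] shift [-6.4 -0.1 -0.2] jaw ang deg -134.87 xaxis [ 0.  0. -1.]
[ 0.28  0.71 -1.27] [ 0.17 -0.03  0.02] 0.043434535638246084
```

No contact force at 57.6, so the slot is on the key. I'll go down to about 0.7 mm above the seat, then release.

>>> {"method": "jog_arm", "body": {
  "motion": [1.5,0,0,0,3,0,0,0,4.5,0,0,0,6,0,0,0,7,0,0,0,8,0,0,0,8.8,0,0,0,8.8,0,0,0]
}}

```text
t: 27.05
tool_pos: [0.5331, 0.0674, 0.0598]
tcp_rot: [-0.654, 0.27, 0.654, 0.27]
contact_force: [0.2, 0.2, -1.8]
opening: 0.0431
```

```bash
python3 st.py
```

```text
tcp [533.1  67.4  59.8] shift [-15.2  -0.2  -0.2] jaw ang deg -134.87 xaxis [-0.  0. -1.]
[ 0.2   0.22 -1.8 ] [ 0.19 -0.   -0.  ] 0.043117514074268094
```

>>> {"method": "jog_arm", "body": {
  "motion": [0,0,0,0,0,0,0,0,0,0,0,0,0,0,0,0,0,0,0,0,0,0,0,0,0,0,0,0,0,0,0,0],
  "claw": 70
}}

```text
t: 28.05
tool_pos: [0.5331, 0.0674, 0.0598]
tcp_rot: [-0.654, 0.27, 0.654, 0.27]
contact_force: [0.1, -0.6, -0.3]
opening: 0.0702
```

```bash
python3 st.py
python3 - <<'E'
from h import *
i=vision.get_image("scene")[:,:,::-1];cv2.imwrite("pics/s13.png",cv2.resize(i[140:290,280:440],None,fx=4,fy=4,interpolation=cv2.INTER_CUBIC))
E
```

```text
tcp [533.1  67.4  59.8] shift [-15.2  -0.2  -0.2] jaw ang deg -134.87 xaxis [-0. -0. -1.]
[ 0.1  -0.58 -0.29] [ 0.12  0.04 -0.06] 0.07015855945261366
```

View pics/s13.png

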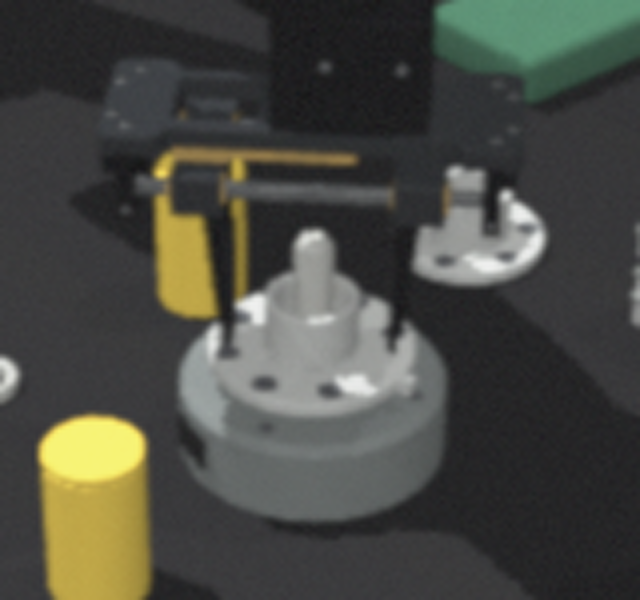

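The carousel is on the seat and the fingers are clear. I'll retreat upward, then look.

>>> {"method": "jog_arm", "body": {
  "motion": [-15,0,0,0,-40,0,0,0,-70,0,0,0,-100,0,0,0,-130,0,0,0,-150,0,0,0,-160,0,0,0,-160,0,0,0]
}}

```text
t: 29.1
tool_pos: [0.5332, 0.0674, 0.2202]
tcp_rot: [0.654, -0.27, -0.653, -0.27]
contact_force: [-0.3, 0.2, 0.1]
opening: 0.0702
```

>>> {"method": "jog_arm", "body": {
  "motion": [0,0,35,0,0,0,70,0,0,0,75,0,0,0,75,0,0,0,75,0,0,0,75,0,0,0,75,0,0,0,75,0]
}}

```text
t: 30.1
tool_pos: [0.4801, 0.1201, 0.2199]
tcp_rot: [-0.654, 0.27, 0.654, 0.27]
contact_force: [-0.2, 0.5, 0.4]
opening: 0.0698
```

Run:
```python
from h import *
from scipy.optimize import least_squares
m=vision.camera_model("wrist");i=vision.get_image("wrist")[:,:,::-1].copy();cv2.imwrite("pics/w14.png",i)
s=vision.get_image("scene")[:,:,::-1];cv2.imwrite("pics/s14.png",s)
cv2.imwrite("pics/s14c.png",np.hstack([cv2.resize(s[175:275,310:410],(400,400),interpolation=cv2.INTER_CUBIC),cv2.resize(s[290:410,130:280],(400,400),interpolation=cv2.INTER_CUBIC)]))
print(proj(m,[.5331,.0674,.056]),tool()[0])
```

```text
[325.21933541 134.88380683] [0.47997814 0.12025425 0.21986019]
```

View pics/w14.png

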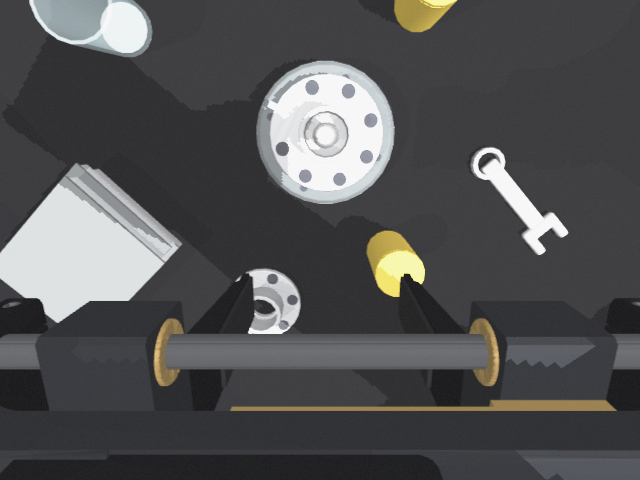

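View pics/s14c.png

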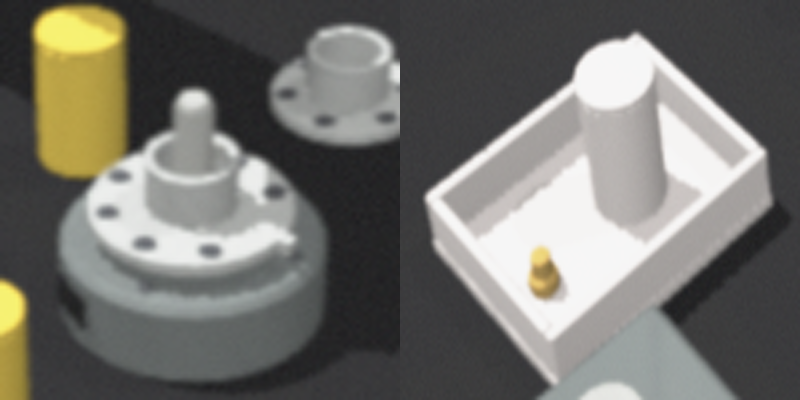

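View pics/s14.png

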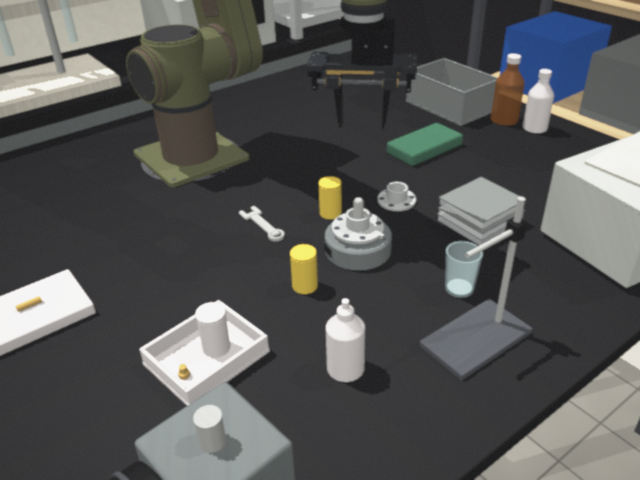

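The carousel appears home and flat, the cap is upright in the tray, and the bystanders are unmoved. As a last check I'll test the height: the collar top should be at 82, or 96 if it were resting on the key.

Run:
```python
from h import *
from scipy.optimize import least_squares
s=vision.camera_model("scene");print([proj(s,[.5331,.0675,z]).round(1) for z in(.082,.096,.112)],"collar seen (358.7,214.5), tip ~(358.5,199)")
m=vision.camera_model("wrist");g=cv2.cvtColor(cv2.imread("pics/w14.png"),cv2.COLOR_BGR2GRAY)
c0=proj(m,[.5331,.0674,.056]);W=[]
k=(g>235).astype(np.uint8)
for a in np.radians(np.arange(-80,80,3)):
    for r in np.arange(80,40,-.5):
        u,v=c0+r*np.array([np.cos(a),np.sin(a)])
        if g[int(round(v)),int(round(u))]>238: W.append((u,v));break
W=np.array(W)
for z in(.056,.070):
    P=np.array([ray(m,u,v,z)[:2]*1000 for u,v in W]);q=least_squares(lambda q:np.hypot(P[:,0]-q[0],P[:,1]-q[1])-q[2],[533,67,48],loss="soft_l1",f_scale=.4);print(z,q.x)
```

```text
[array([357.2, 212.6]), array([357.3, 206.1]), array([357.4, 198.6])] collar seen (358.7,214.5), tip ~(358.5,199)
0.056 [532.71062629  66.73807459  47.08687773]
0.07 [532.66393076  66.76704754  45.11462429]
```

The height and radius match the home position (plate radius 47.1 at 56 mm, where 48 is given), and the plate is within 1 mm of the axis. Handing in.

```bash
python3 -c "
from rig import workorder,env
print(workorder.job_done(),env.read_state()['t'])"
```

```text
the job is handed in; nothing more can be done
the job is handed in; nothing more can be done
```

I put the white cap upright in the tray and fitted the keyed carousel on the spindle, and handed the job in at about 30 s. The carousel went past the lug (measured at 77.5°), turned 60° under it onto the key and was lowered to the seat. I then opened the fingers and backed the arm away.

**Last checks:**
- **Carousel:** the collar top is where the home position puts it (2.4 px off in the scene view), not where it would sit if resting on the key (8.5 px off). The plate centre is within 1 mm of the spindle axis and the radius reads 47.1 mm against 48 given. It looks flat by eye; I did not measure the tilt.
- **Force:** there was no notable contact force while lowering, turning or seating; readings stayed at or below about 2 N.
- **Cap and bystanders:** the cap looks upright in the +y half of the tray, and nothing else looks moved.

**Disagreements:** all were small. Single estimates of the lug direction varied between 64° and 84°, so I used the fit to the corners of both ribs. The tray measured 123 × 154 mm against 120 × 150 given.

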